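# Switch on the stone carver's bench in order

### The arm

A 6-joint arm with a two-finger parallel gripper is mounted at the origin on the work surface. World frame = base frame: x ahead of the robot, y to its left, z up, the work surface at z = 0. Lengths are in m, angles in rad, forces in N, time in s.
With the tool pointing down it reaches from about 0.25 to 0.85 m from the base axis. Payload 12.5 kg.
Tool frame: the origin (TCP) lies between the finger pads; the fingertips stand 25 mm ahead of it and the grasp point (between the pads) lies 6 mm ahead of it; x points along the fingers, y is the direction in which the jaws open and shut, and the axes are right-handed (so a half turn about x gives the same grasp; the last joint's range is limited). The gripper opens to 93 mm and grips with 3 to 60 N. Pads are 15 mm wide; open, the fingers measure 128 mm over their backs; the gripper's body (75 mm by 188 mm) begins 65 mm behind the grasp point.
Start: joints at [-1.361, 0.351, 1.652, -0, 1.139, -0.085], TCP at [0.16, -0.526, 0.244] pointing down, gripper open.
Joint ranges: [-2.75, 2.75], [-0.79, 2.1], [0.01, 2.65], [-1.57, 4.71], [0.07, 3.14], [-2.87, 2.87]. Speed limits (rad/s): [2.22, 2.22, 2.79, 3.14, 3.14, 3.14].

### API

Orientations are given as a rotation vector (axis times angle).
In Python, from workcell import arm gives the robot as it stands.
- The arm moves only by the shell command python3 -m handwheel 'ROWS' [FORCE]. ROWS is JSON, a list of rows, each an object of numbers: "gripper": the closure, from 0 (fully open) to 1 (shut); "tx", "ty", "tz": the shift along the tool's x, y, z in cm; "wx", "wy", "wz": the turn, a rotation vector about the tool's x, y, z in degrees. In form: [{"gripper": .., "tx": .., "ty": .., "tz": .., "wx": .., "wy": .., "wz": ..}, ...]. A call has 1 to 5 rows; each row is the pose to reach, as a shift and turn from the pose commanded when the call began, along the tool's axes at that moment; what a row does not reach only later rows make up. A row lasts 1/12 s, in which the tool goes at most 41.7 mm and 7.16 degrees, less where a joint would pass 70% of its speed; a pose out of reach is approached as far as the arm can. A call with a gripper value outside its range is refused whole. The fingers move at their own pace and stop on an object; FORCE is the grip in N (left out, the last holds). Time passes only in rows, so rows that repeat a pose let the fingers close. It gives the time, the measured TCP pose, the force and the opening at its end, in the units of the state.
- arm.observe(): the state, without advancing time (a new reading comes with each control period).
- arm.camera(name): name is "side" or "top" or "wrist"; returns a dict with "img" (384x512x3 uint8, red, green, blue), "range_z" (384x512 float32, m along the optical axis (not along the pixel's ray), 0 where there is no reading), "fx", "fy", "cx", "cy" (pixels), "pose" (4x4, takes a point from camera to world coordinates); the wrist camera has in their place "hand_eye" (4x4, takes a point from camera to tool coordinates, whose origin is the TCP and whose axes are the tool frame's). Camera axes: x right, y down, z forward; pixel columns grow to the right and rows downward; lengths in m; the calibration is good to about 2 mm. A picture is of the moment at which its call begins: read the wrist's pose just before it.
- arm.hand_in(): hands the job in, once; it reports no verdict.
The state is a dict: "time": time; "qpos": joint angles; "dq": joint speeds; "joint_efforts": joint torques, N m; "ee_pos": TCP position; "tcp_rot": TCP orientation; "wrist_force": force on the tool from outside, world axes, zero at the start; "wrist_torque": the same for the moment, N m; "finger_gap": finger opening in m.
Only numpy, scipy, OpenCV 4.12 (cv2) and the standard library are available. Lean on these libraries where they do the work, as an engineer would, in place of code of your own. Each camera call takes 0.05 s, during which the arm holds its last target. There are 200 camera calls.

### The job

Get the bench ready for engraving by working the three switch boxes with your fingertips in this order: first tip the rocker over by pressing its raised end fully down, then press the square key fully down (it stays down by itself), and last press the large round button fully in and let it spring back out. Do not press the small round button beside the large one, and leave every box and the other things on the bench standing where they are: nothing is to be picked up or pushed aside.

Things in the scene. Friction and masses are not known exactly. Their poses are not given: they have to be found in the camera images.
- rocker_box: Loose battery-powered radio switch box, plain grey plastic, 120 mm (its x) by 80 mm (its y) by 45 mm high, about 0.7 kg, standing on a rubber foot; origin at the centre of its underside, z up, yaw within 0.45 rad of the world axes; its top carries the rocker, in the middle, with a thin dark line on its raised end. The boxes swap places from run to run.
- key_box: Loose battery-powered radio switch box, plain grey plastic, 120 mm (its x) by 80 mm (its y) by 45 mm high, about 0.7 kg, standing on a rubber foot; origin at the centre of its underside, z up, yaw within 0.45 rad of the world axes; its top carries one square key, in the middle.
- button_box: Loose battery-powered radio switch box, plain grey plastic, 120 mm (its x) by 80 mm (its y) by 45 mm high, about 0.7 kg, standing on a rubber foot; origin at the centre of its underside, z up, yaw within 0.45 rad of the world axes; its top carries two round buttons on its centre line: the large one 28 mm from the centre towards -x of the box, the small one 34 mm from the centre towards +x.
- rocker (a joint): Tilt of the rocker, rad: 0 (to 0.05) at the start = off, the end towards +x of the box raised; 0.44 = on, that end fully down and the other raised (0.22 rad from level either way). The pivot runs level along the box's y, over its centre, 58 mm above the bench. It stays wherever it is left; friction takes 2 N at its end, up to 6 N nearer to the pivot.
- rocker_raised_end (a point): Point on the upper face of the rocker, 22 mm from its pivot and 8 mm in from the edge of the raised end. The rocker is a flat off-white paddle 60 mm (box x) by 40 mm (box y), 8 mm thick. At the start this point lies about 67 mm above the bench, when over about 57 mm; a blunt tip pressed straight down here bottoms out at 59 to 61 mm, resting nearer to the pivot.
- square_key (a joint): Depth of the square key, m: 0 (to 0.001) = out, 0.008 = fully down. It has no return spring: friction of about 4 N keeps it wherever it is left.
- square_key_top (a point): Centre of the flat top of the square off-white key, 36 mm by 36 mm; 63 mm above the bench when out, 55 mm when fully down (10 mm above the box's top).
- large_button (a joint): Depth of the large round button, m: 0 = out, 0.006 = fully in. A spring returns it: 1.5 N starts it, 5 N holds it fully in.
- large_button_top (a point): Centre of the flat top of the large round off-white button, 34 mm in diameter; 63 mm above the bench when out, 57 mm when fully in.
- small_button (a joint): Depth of the small round button (stop), m: 0 = out, 0.005 = fully in. Spring of 0.9 to 3 N. Must stay out.
- small_button_top (a point): Centre of the flat top of the small round off-white button, 18 mm in diameter; 55 mm above the bench, so 8 mm lower than the large one and 62 mm from it.
- stone_lion: Loose seated stone lion, dark grey, plinth 34 mm by 28 mm, 52 mm high, 0.09 kg, standing between two boxes; origin at the centre of its underside. Leave it alone.
- seal_stone: Loose pale stone seal, 28 mm square block with a round knob, 51 mm high, 0.09 kg, standing between two boxes; origin at the centre of its underside. Leave it alone.
- chisel: Loose steel chisel lying on the bench between the robot and the boxes, 178 mm long and 14 mm high, its long axis its own x, roughly along world y; origin on its underside, 80 mm from the blunt end. Leave it alone.
- brush: Loose flat dusting brush lying beyond the boxes, 160 mm long, 34 mm wide, 14 mm high, its long axis its own x, roughly along world y; origin on its underside, 80 mm from either end. Leave it alone.
Not all that is in view belongs to the job. Leave any purple or turquoise look-alike of the rocker_box alone.

How it is judged:
By the outcome, as a careful person would: the job done as asked, in the order asked, and still so for the second after the job is handed in, with the robot touching nothing.
It also fails if it takes over 50 s, if anything falls off the work surface, if the arm or the gripper's body presses on something with over 40 N, if the wrist force passes 120 N, or if a joint passes its speed limit or range.

## Working session

There is one attempt and no reset: what is moved stays moved. The work goes in short steps, Python scripts to look and compute and a shell command to move; the robot and the scene stay as the last step left them, time stands still between calls to the robot, and variables do not carry over. Pictures are saved under pics/ and viewed, on a budget of 10 in all, crops included, one or two more only if the job needs it, and the job is handed in when it is done.

```bash
mkdir -p pics; python3 - <<'E'
from workcell import arm
import cv2,numpy as np
s=arm.observe();print({k:np.round(v,3).tolist() for k,v in s.items()})
for n in("top","side"):
    c=arm.camera(n);cv2.imwrite(f"pics/{n}0.png",c["img"][:,:,::-1]);np.savez(f"{n}0.npz",**c);print(n,c["fx"],c["cx"],c["cy"],np.round(c["pose"],3).tolist())
E
```

```text
{'time': 0.0, 'qpos': [-1.361, 0.351, 1.652, -0.0, 1.139, -0.085], 'dq': [-0.0, 0.001, 0.001, -0.001, 0.001, -0.0], 'joint_efforts': [-0.0, -49.732, -28.525, 0.07, 0.026, -0.0], 'ee_pos': [0.16, -0.526, 0.243], 'tcp_rot': [2.063, 0.308, -2.064], 'wrist_force': [-0.389, -0.053, 0.271], 'wrist_torque': [0.004, 0.007, 0.005], 'finger_gap': 0.093}
top 358.4838108183221 258.3142435492445 187.46506967161034 [[0.029, -0.998, 0.053, 0.49], [-1.0, -0.029, -0.004, 0.02], [0.005, -0.053, -0.999, 0.848], [0.0, 0.0, 0.0, 1.0]]
side 467.9024822567487 256.9957290196646 186.8688368461287 [[0.979, -0.126, 0.163, 0.372], [-0.205, -0.652, 0.73, -0.775], [0.014, -0.748, -0.664, 0.8], [0.0, 0.0, 0.0, 1.0]]
```

View pics/top0.png

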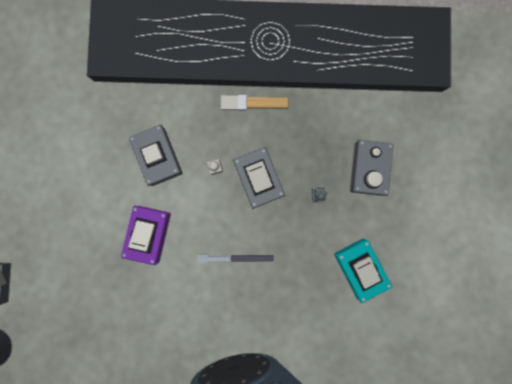

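View pics/side0.png

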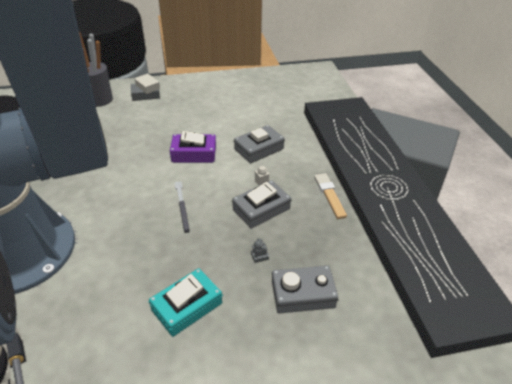

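The top view shows a grey rocker box at (259,177), the key box at (152,154), and the button box with its large button at (374,179) and small one at (376,152). The lion is at (319,194), the seal at (214,166), the chisel at (235,258) and the brush at (255,102).

There are three rocker-like boxes: purple (142,236), turquoise (367,272) and grey (259,177). The task describes a grey one, so it's (259,177). I'll confirm that in a crop.

```bash
cat >h.py <<'E'
import numpy as np,cv2
def ray(c,u,v,z):
    T=c["pose"];d=T[:3,:3]@np.array([(u-c["cx"])/c["fx"],(v-c["cy"])/c["fy"],1]);return T[:3,3]+d*(z-T[2,3])/d[2]
def blobs(c,roi,lo=150,amin=20):
    u0,v0,u1,v1=roi;im=cv2.cvtColor(np.ascontiguousarray(c["img"]),cv2.COLOR_RGB2HSV)
    m=np.zeros(im.shape[:2],np.uint8);m[v0:v1,u0:u1]=(im[v0:v1,u0:u1,2]>lo)*255
    return [x for x in cv2.findContours(m,cv2.RETR_EXTERNAL,cv2.CHAIN_APPROX_NONE)[0] if cv2.contourArea(x)>amin]
E
python3 - <<'E'
from h import *
t=dict(np.load("top0.npz"));s=dict(np.load("side0.npz"))
R={"top":(t,{"rock":(240,155,278,200,.062),"key":(138,138,168,170,.063),"big":(360,165,390,190,.063),"small":(365,143,388,160,.055)}),
"side":(s,{"rock":(243,180,280,212,.062),"key":(245,125,275,145,.063),"big":(278,268,302,294,.063),"small":(312,270,330,290,.055)})}
for n,(c,d) in R.items():
  for k,(a,b,e,f,z) in d.items():
    for x in blobs(c,(a,b,e,f)):
      r=cv2.minAreaRect(x);bx=cv2.boxPoints(r);P=np.array([ray(c,*p,z) for p in bx]);
      m=cv2.moments(x);u,v=m["m10"]/m["m00"],m["m01"]/m["m00"]
      e1,e2=P[1]-P[0],P[2]-P[1]
      rz=c["range_z"][int(v),int(u)];T=c["pose"];q=T[:3,:3]@(np.array([(u-c["cx"])/c["fx"],(v-c["cy"])/c["fy"],1])*rz)+T[:3,3]
      print(n,k,np.round((u,v),1),ray(c,u,v,z).round(4),"depth",q.round(4),"sides",np.round([np.linalg.norm(e1),np.linalg.norm(e2)],4),"ang",np.round(np.degrees([np.arctan2(e1[1],e1[0]),np.arctan2(e2[1],e2[0])]),1))
a=cv2.resize(t["img"][140:215,120:295],None,fx=4,fy=4,interpolation=cv2.INTER_CUBIC)
b=cv2.resize(s["img"][170:235,220:395],None,fx=4,fy=4,interpolation=cv2.INTER_CUBIC)
cv2.imwrite("pics/crop1.png",np.vstack([a,b])[:,:,::-1])
E
```

```text
top rock [258.5 176.3] [0.5565 0.0171 0.062 ] depth [0.5564 0.0171 0.0624] sides [0.0385 0.0574] ang [ -66.4 -156.7]
top key [151.2 153.1] [0.6007 0.2546 0.063 ] depth [0.601  0.2552 0.0611] sides [0.0338 0.0335] ang [ -66.2 -156. ]
top big [374.6 178.3] [ 0.5595 -0.2385  0.063 ] depth [ 0.5596 -0.2387  0.0625] sides [0.0287 0.0287] ang [ -88.3 -179.4]
top small [376.  151.3] [ 0.6207 -0.2436  0.055 ] depth [ 0.6204 -0.2429  0.057 ] sides [0.0134 0.0112] ang [ -88.3 -179.4]
side rock [258.8 189.7] [0.555  0.0259 0.062 ] depth [0.5547 0.0246 0.0632] sides [0.0871 0.0808] ang [ -10.9 -103.9]
side key [256.9 130. ] [0.6007 0.2662 0.063 ] depth [0.6018 0.271  0.0596] sides [0.0809 0.0574] ang [ -10.6 -103.4]
side big [290.9 278.1] [ 0.5624 -0.2393  0.063 ] depth [ 0.5619 -0.2407  0.0649] sides [0.0317 0.0338] ang [ -11.2 -105.7]
side small [321.4 278. ] [ 0.6238 -0.2449  0.055 ] depth [ 0.6239 -0.2447  0.0548] sides [0.0172 0.014 ] ang [ 72.6 -11.2]
```

View pics/crop1.png

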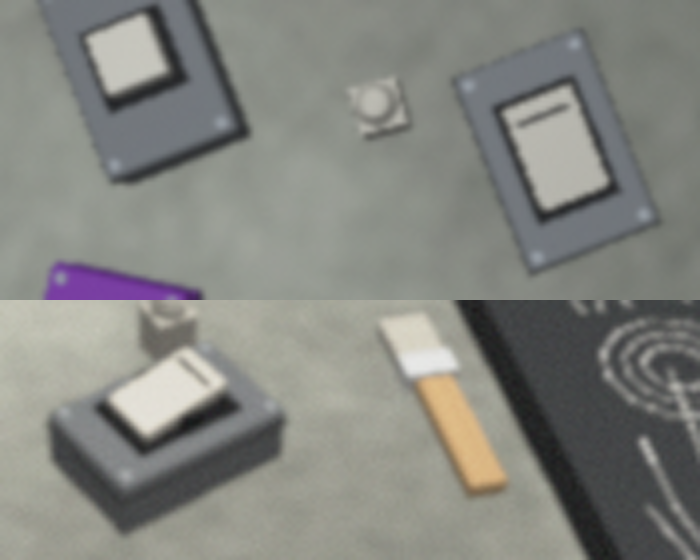

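The crop confirms the grey rocker box. The dark line, and so the raised end, is on the world +x/+y end, and the axis yaw is about 23°. Sizes (38×57 mm, 34 mm square, 62 mm button spacing) and depth heights all fit. Next I'll work out the moves.

```bash
cat >>h.py <<'E'
from scipy.spatial.transform import Rotation as Ro
G={"rock":(.5762,.0256,23.3),"key":(.6007,.2552,23.8),"big":(.5600,-.2387,-5)}
def plan(arm,k,ztip):
    s=arm.observe();R=Ro.from_rotvec(s["tcp_rot"]).as_matrix();x,y,a=G[k];p=np.array([x,y,ztip+.025])
    best=None
    for f in(90,-90):
        b=np.radians(a+f);X=np.array([0,0,-1.]);Y=np.array([np.cos(b),np.sin(b),0]);D=np.column_stack([X,Y,np.cross(X,Y)])
        w=np.degrees(Ro.from_matrix(R.T@D).as_rotvec())
        if best is None or np.linalg.norm(w)<np.linalg.norm(best):best=w
    print(k,"t",round(s["time"],2),"tool",s["ee_pos"].round(4),"xaxis",R[:,0].round(3),"yaxis",R[:,1].round(3),"shift cm",(R.T@(p-s["ee_pos"])*100).round(2),"turn",best.round(1),"F",s["wrist_force"].round(1),"gap",round(float(s["finger_gap"]),4),"q",s["qpos"].round(2))
E
python3 -c "
from h import *;from workcell import arm
plan(arm,'rock',.12)
b=cv2.contourArea
t=dict(np.load('top0.npz'))
"
```

```text
rock t 0.1 tool [ 0.1598 -0.526   0.2432] xaxis [-0.     0.001 -1.   ] yaxis [ 0.291 -0.957 -0.001] shift cm [  9.86 -40.67 -55.87] turn [-6.4 -0.   0.1] F [ 0.2 -0.1  0.2] gap 0.0931 q [-1.36  0.35  1.65 -0.    1.14 -0.08]
```

```bash
python3 -m handwheel '[{"gripper":1,"ty":-2,"tz":-2.7,"wx":-2},{"gripper":1,"ty":-4,"tz":-5.5,"wx":-4},{"gripper":1,"ty":-6,"tz":-8.2,"wx":-6.4},{"gripper":1,"ty":-8,"tz":-11,"wx":-6.4},{"gripper":1,"ty":-10,"tz":-13.7,"wx":-6.4}]' 10
python3 -c "
from h import *;from workcell import arm
plan(arm,'rock',.12)"
```

```text
rock t 0.1 tool [ 0.1598 -0.526   0.2432] xaxis [-0.     0.001 -1.   ] yaxis [ 0.291 -0.957 -0.001] shift cm [  9.86 -40.67 -55.87] turn [-6.4 -0.   0.1] F [ 0.2 -0.1  0.2] gap 0.0931 q [-1.36  0.35  1.65 -0.    1.14 -0.08]validation failed for argument at $[0]...
```

```bash
python3 -m handwheel '[{"gripper":1,"tx":0,"ty":-2,"tz":-2.7,"wx":-2,"wy":0,"wz":0},{"gripper":1,"tx":0,"ty":-4,"tz":-5.5,"wx":-4,"wy":0,"wz":0},{"gripper":1,"tx":0,"ty":-6,"tz":-8.2,"wx":-6.4,"wy":0,"wz":0},{"gripper":1,"tx":0,"ty":-8,"tz":-11,"wx":-6.4,"wy":0,"wz":0},{"gripper":1,"tx":0,"ty":-10,"tz":-13.7,"wx":-6.4,"wy":0,"wz":0}]' 10
python3 -c "
from h import *;from workcell import arm
plan(arm,'rock',.12)"
```

```text
time: 0.52
ee_pos: [0.2625, -0.3892, 0.2434]
tcp_rot: [1.998, 0.412, -1.998]
wrist_force: [-0.4, -1.1, 0.3]
finger_gap: 0.0646
rock t 0.52 tool [ 0.2625 -0.3892  0.2434] xaxis [-0.  0. -1.] yaxis [ 0.395 -0.919 -0.001] shift cm [  9.85 -25.69 -45.22] turn [-0.  0.  0.] F [-0.4 -1.1  0.3] gap 0.0646 q [-1.08  0.2   1.85  0.    1.09  0.09]
```

```bash
for i in 1 2; do python3 -m handwheel '[{"gripper":1,"tx":0,"ty":-2,"tz":-3.5,"wx":0,"wy":0,"wz":0},{"gripper":1,"tx":0,"ty":-4,"tz":-7,"wx":0,"wy":0,"wz":0},{"gripper":1,"tx":0,"ty":-6,"tz":-10.5,"wx":0,"wy":0,"wz":0},{"gripper":1,"tx":0,"ty":-8,"tz":-14,"wx":0,"wy":0,"wz":0},{"gripper":1,"tx":0,"ty":-10,"tz":-17.5,"wx":0,"wy":0,"wz":0}]'; done
python3 -c "
from h import *;from workcell import arm
plan(arm,'rock',.12)
c=arm.camera('wrist');np.savez('w1.npz',**c);cv2.imwrite('pics/w1.png',c['img'][:,:,::-1])
print(np.round(c['hand_eye'],3).tolist(),c['fx'],c['cx'],c['cy'])"
```

```text
time: 0.93
ee_pos: [0.3837, -0.2279, 0.2436]
tcp_rot: [1.998, 0.412, -1.998]
wrist_force: [0.4, -0.6, 0.5]
finger_gap: 0.0308
time: 1.35
ee_pos: [0.505, -0.0666, 0.2435]
tcp_rot: [1.997, 0.412, -1.998]
wrist_force: [0.3, 0.0, -0.1]
finger_gap: 0.001
rock t 1.35 tool [ 0.505  -0.0666  0.2435] xaxis [-0.  0. -1.] yaxis [ 0.396 -0.918 -0.   ] shift cm [  9.85  -5.65 -10.19] turn [0. 0. 0.] F [ 0.3  0.  -0.1] gap 0.001 q [-0.22  0.28  1.75 -0.    1.11  0.94]
[[-0.001, -0.265, 0.964, -0.142], [1.0, -0.002, 0.0, -0.0], [0.002, 0.964, 0.265, -0.073], [0.0, 0.0, 0.0, 1.0]] 331.850972586975 261.00844844509675 190.25251199249536
```

View pics/w1.png

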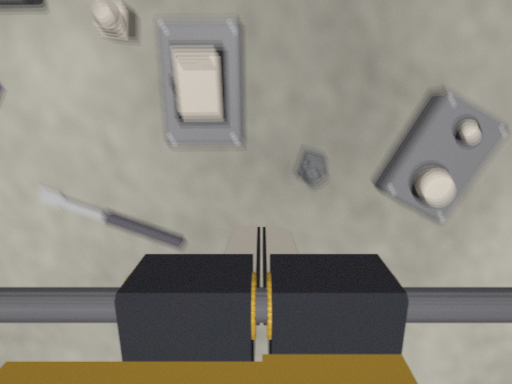

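The wrist view is motion-blurred. It shows the rocker box at (200,82), the button box at (440,155), the lion at (313,168) and the closed fingers at (262,240). I'll move above the raised end.

```bash
python3 -m handwheel '[{"gripper":1,"tx":1,"ty":-1.9,"tz":-3.4,"wx":0,"wy":0,"wz":0},{"gripper":1,"tx":4,"ty":-3.8,"tz":-6.8,"wx":0,"wy":0,"wz":0},{"gripper":1,"tx":7,"ty":-5.65,"tz":-10.2,"wx":0,"wy":0,"wz":0},{"gripper":1,"tx":9.8,"ty":-5.65,"tz":-10.2,"wx":0,"wy":0,"wz":0},{"gripper":1,"tx":9.8,"ty":-5.65,"tz":-10.2,"wx":0,"wy":0,"wz":0}]'
python3 -c "
from h import *;from workcell import arm
arm.camera('top')
plan(arm,'rock',.075)
s=arm.observe();c=arm.camera('wrist')
T=np.eye(4);T[:3,:3]=Ro.from_rotvec(s['tcp_rot']).as_matrix();T[:3,3]=s['ee_pos'];c['pose']=T@c['hand_eye']
for x in blobs(c,(0,0,512,300),150,60):
  m=cv2.moments(x);u,v=m['m10']/m['m00'],m['m01']/m['m00'];r=cv2.minAreaRect(x);print(np.round((u,v),1),m['m00'],ray(c,u,v,.062).round(4),r)
cv2.imwrite('pics/w2.png',c['img'][:,:,::-1])"
```

```text
time: 1.82
ee_pos: [0.5734, 0.0257, 0.1391]
tcp_rot: [1.988, 0.417, -2.007]
wrist_force: [-0.4, -1.0, -1.7]
finger_gap: 0.0002
rock t 1.87 tool [0.5739 0.0244 0.1424] xaxis [-0.007  0.    -1.   ] yaxis [ 0.397 -0.918 -0.003] shift cm [ 4.24 -0.01 -0.29] turn [0.1 0.4 0.2] F [-0.  -0.6  1.6] gap 0.0002 q [-0.04  0.52  1.67 -0.    0.96  1.12]
[474.3 280.1] 74.0 [ 0.5836 -0.1449  0.062 ] ((475.0000305175781, 278.0), (8.485280990600586, 22.62741470336914), 45.0)
[500.3 241.5] 445.5 [ 0.6177 -0.1447  0.062 ] ((498.3050537109375, 246.05477905273438), (22.203065872192383, 52.053321838378906), 12.380758285522461)
[261.6 220.9] 3264.0 [0.5638 0.0202 0.062 ] ((260.2491760253906, 225.72142028808594), (70.8567886352539, 69.97144317626953), 88.36341857910156)
[470.4 120.3] 664.5 [ 0.6824 -0.0774  0.062 ] ((473.35552978515625, 124.23170471191406), (53.3023681640625, 25.601390838623047), 61.69924545288086)
[502.4 130. ] 1495.0 [ 0.6854 -0.1002  0.062 ] ((501.4837951660156, 127.8241958618164), (23.520620346069336, 124.34467315673828), 2.862405300140381)
[479.4  60.6] 624.0 [ 0.7157 -0.0624  0.062 ] ((481.5997619628906, 58.617671966552734), (29.32996940612793, 61.957855224609375), 84.4006576538086)
[490.6   6.5] 316.0 [ 0.7441 -0.0515  0.062 ] ((492.0, 10.5), (21.0, 32.0), 90.0)
[406.7  14.4] 2217.0 [ 0.7206 -0.0076  0.062 ] ((394.78436279296875, 4.3105926513671875), (101.1962890625, 38.19155502319336), 24.904766082763672)
[186.4 129.8] 80563.0 [0.6031 0.0912 0.062 ] ((212.49996948242188, 142.99996948242188), (424.99993896484375, 285.99993896484375), 0.0)
```

View pics/w2.png

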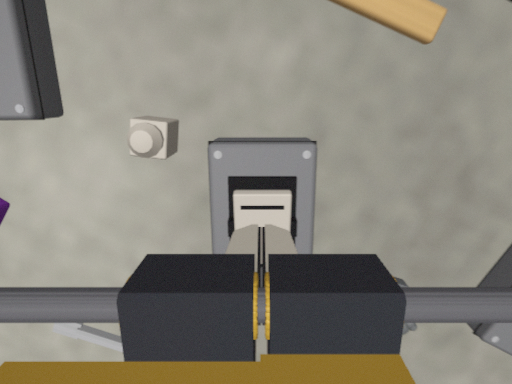

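The fingers line up with the rocker axis (column 262). The raised edge is at (262,192) and the line at (262,208). I'll descend and press in small steps, watching the force.

```bash
python3 -m handwheel '[{"gripper":1,"tx":2,"ty":0,"tz":-0.3,"wx":0,"wy":0,"wz":0},{"gripper":1,"tx":4,"ty":0,"tz":-0.3,"wx":0,"wy":0,"wz":0},{"gripper":1,"tx":4,"ty":0,"tz":-0.3,"wx":0,"wy":0,"wz":0},{"gripper":1,"tx":4,"ty":0,"tz":-0.3,"wx":0,"wy":0,"wz":0}]'
python3 - <<'E'
from h import *;from workcell import arm
plan(arm,'rock',.060)
s=arm.observe();c=arm.camera('wrist')
E
python3 -m handwheel '[{"gripper":1,"tx":0.3,"ty":0,"tz":0,"wx":0,"wy":0,"wz":0},{"gripper":1,"tx":0.6,"ty":0,"tz":0,"wx":0,"wy":0,"wz":0},{"gripper":1,"tx":0.9,"ty":0,"tz":0,"wx":0,"wy":0,"wz":0},{"gripper":1,"tx":0.9,"ty":0,"tz":0,"wx":0,"wy":0,"wz":0}]'
python3 -c "
from h import *;from workcell import arm
plan(arm,'rock',.060)"
```

```text
time: 2.25
ee_pos: [0.5785, 0.0238, 0.1073]
tcp_rot: [1.999, 0.411, -1.998]
wrist_force: [0.4, 0.1, 0.1]
finger_gap: 0.0002
rock t 2.25 tool [0.5785 0.0238 0.1073] xaxis [ 0.001 -0.    -1.   ] yaxis [ 0.394 -0.919  0.   ] shift cm [ 2.23 -0.25  0.14] turn [-0.1 -0.  -0. ] F [0.4 0.1 0.1] gap 0.0002 q [-0.04  0.57  1.68 -0.    0.88  1.13]
time: 2.63
ee_pos: [0.5782, 0.0247, 0.0965]
tcp_rot: [1.998, 0.412, -1.998]
wrist_force: [0.2, 0.3, -0.0]
finger_gap: 0.0005
rock t 2.63 tool [0.5782 0.0247 0.0965] xaxis [-0. -0. -1.] yaxis [ 0.395 -0.919 -0.   ] shift cm [ 1.15 -0.16  0.15] turn [-0.  0.  0.] F [ 0.2  0.3 -0. ] gap 0.0005 q [-0.04  0.59  1.69 -0.    0.86  1.13]
```

```bash
python3 -m handwheel '[{"gripper":1,"tx":0.2,"ty":-0.1,"tz":0.15,"wx":0,"wy":0,"wz":0},{"gripper":1,"tx":0.5,"ty":-0.1,"tz":0.15,"wx":0,"wy":0,"wz":0},{"gripper":1,"tx":0.7,"ty":-0.1,"tz":0.15,"wx":0,"wy":0,"wz":0},{"gripper":1,"tx":0.9,"ty":-0.1,"tz":0.15,"wx":0,"wy":0,"wz":0},{"gripper":1,"tx":0.9,"ty":-0.1,"tz":0.15,"wx":0,"wy":0,"wz":0}]'
for i in 1 2; do python3 -m handwheel '[{"gripper":1,"tx":0.1,"ty":0,"tz":0,"wx":0,"wy":0,"wz":0},{"gripper":1,"tx":0.1,"ty":0,"tz":0,"wx":0,"wy":0,"wz":0}]';done
python3 -c "
from h import *;from workcell import arm
plan(arm,'rock',.060)"
```

```text
time: 3.05
ee_pos: [0.5767, 0.0251, 0.0874]
tcp_rot: [1.998, 0.412, -1.998]
wrist_force: [-0.5, 0.2, 1.4]
finger_gap: 0.0007
time: 3.22
ee_pos: [0.5767, 0.0251, 0.0867]
tcp_rot: [1.998, 0.412, -1.998]
wrist_force: [1.9, 0.6, 2.3]
finger_gap: 0.0005
time: 3.38
ee_pos: [0.5769, 0.0251, 0.0858]
tcp_rot: [1.998, 0.412, -1.997]
wrist_force: [1.4, 2.4, 4.2]
finger_gap: 0.0004
rock t 3.38 tool [0.5769 0.0251 0.0858] xaxis [ 0.001  0.    -1.   ] yaxis [ 0.395 -0.918  0.   ] shift cm [ 0.08 -0.07  0.04] turn [-0. -0. -0.] F [1.4 2.4 4.2] gap 0.0004 q [-0.04  0.6   1.7   0.    0.84  1.13]
```

Force is about 4 N, which is still friction, so I'll keep going until it rises sharply at the stop.

```bash
for i in 1 2; do python3 -m handwheel '[{"gripper":1,"tx":0.1,"ty":0,"tz":0,"wx":0,"wy":0,"wz":0},{"gripper":1,"tx":0.1,"ty":0,"tz":0,"wx":0,"wy":0,"wz":0},{"gripper":1,"tx":0.1,"ty":0,"tz":0,"wx":0,"wy":0,"wz":0}]';done
```

```text
time: 3.63
ee_pos: [0.5769, 0.0251, 0.0848]
tcp_rot: [1.999, 0.412, -1.997]
wrist_force: [2.8, 2.0, 4.0]
finger_gap: 0.0005
time: 3.88
ee_pos: [0.577, 0.0252, 0.0842]
tcp_rot: [1.999, 0.412, -1.997]
wrist_force: [2.3, 2.5, 8.5]
finger_gap: 0.0005
```

```bash
for i in 1 2; do python3 -m handwheel '[{"gripper":1,"tx":0.1,"ty":0,"tz":0,"wx":0,"wy":0,"wz":0},{"gripper":1,"tx":0.1,"ty":0,"tz":0,"wx":0,"wy":0,"wz":0},{"gripper":1,"tx":0.1,"ty":0,"tz":0,"wx":0,"wy":0,"wz":0}]';done
```

```text
time: 4.13
ee_pos: [0.5771, 0.0252, 0.0839]
tcp_rot: [1.999, 0.412, -1.996]
wrist_force: [-0.8, 2.7, 16.7]
finger_gap: 0.0005
time: 4.38
ee_pos: [0.5772, 0.0252, 0.0837]
tcp_rot: [1.999, 0.411, -1.996]
wrist_force: [-3.8, 2.5, 25.8]
finger_gap: 0.0006
```

The rocker has bottomed out: tip at 59 mm and a steep rise to 26 N. I'll retreat straight up and check it.

```bash
python3 -m handwheel '[{"gripper":1,"tx":-1,"ty":0,"tz":0,"wx":0,"wy":0,"wz":0},{"gripper":1,"tx":-4,"ty":0,"tz":0,"wx":0,"wy":0,"wz":0},{"gripper":1,"tx":-7,"ty":0,"tz":0,"wx":0,"wy":0,"wz":0},{"gripper":1,"tx":-9,"ty":0,"tz":0,"wx":0,"wy":0,"wz":0},{"gripper":1,"tx":-9,"ty":0,"tz":0,"wx":0,"wy":0,"wz":0}]'
python3 -c "
from h import *;from workcell import arm
plan(arm,'key',.12)
c=arm.camera('side');w=arm.camera('wrist')
f=lambda a:cv2.resize(a,None,fx=4,fy=4,interpolation=cv2.INTER_CUBIC)
a=f(c['img'][170:240,220:345])
cv2.imwrite('pics/r1.png',np.hstack([a,f(w['img'][170:240,200:275])])[:,:,::-1])"
```

```text
time: 4.8
ee_pos: [0.5777, 0.0248, 0.1753]
tcp_rot: [2.001, 0.41, -1.993]
wrist_force: [0.1, -0.8, 0.3]
finger_gap: 0.0007
key t 4.8 tool [0.5777 0.0248 0.1753] xaxis [ 0.004 -0.001 -1.   ] yaxis [ 0.395 -0.918  0.002] shift cm [  3.03 -20.25 -11.21] turn [-0.5 -0.2 -0.1] F [ 0.1 -0.8  0.3] gap 0.0007 q [-0.04  0.48  1.65 -0.    1.02  1.13]
```

View pics/r1.png

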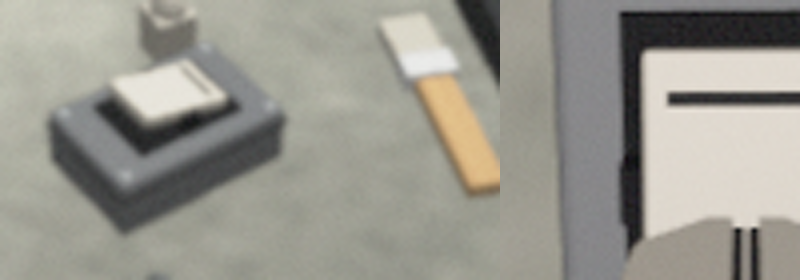

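The side crop shows the rocker tipped over, with its box in the same place. I'll fit the rocker slope from wrist depth before moving on.

```bash
cat >>h.py <<'E'
def wrist(arm):
    s=arm.observe();c=arm.camera('wrist');T=np.eye(4);T[:3,:3]=Ro.from_rotvec(s['tcp_rot']).as_matrix();T[:3,3]=s['ee_pos'];c['pose']=T@c['hand_eye'];return c
def pts(c,m):
    v,u=np.nonzero(m&(c["range_z"]>0));z=c["range_z"][v,u];P=np.c_[(u-c["cx"])/c["fx"]*z,(v-c["cy"])/c["fy"]*z,z];return P@c["pose"][:3,:3].T+c["pose"][:3,3]
def tilt(c,roi,a):
    u0,v0,u1,v1=roi;im=c["img"].astype(int);m=np.zeros(im.shape[:2],bool);m[v0:v1,u0:u1]=im[v0:v1,u0:u1].min(2)>175
    P=pts(c,m);o=P.mean(0);e=(P[:,:2]-o[:2])@np.array([[np.cos(a),-np.sin(a)],[np.sin(a),np.cos(a)]])
    k=np.linalg.lstsq(np.c_[e,np.ones(len(e))],P[:,2],rcond=None)[0];print("n",len(P),"mean",o.round(4),"slope along x,y",k[:2].round(3))
E
python3 -c "
from h import *;from workcell import arm
c=wrist(arm);tilt(c,(225,175,300,224),np.radians(23.3))
s=arm.camera('side');tilt(s,(243,180,280,212),np.radians(23.3))
s=dict(np.load('side0.npz'));tilt(s,(243,180,280,212),np.radians(23.3))"
```

```text
n 1856 mean [0.5693 0.0228 0.0597] slope along x,y [-0.223 -0.   ]
n 235 mean [0.558  0.0206 0.0608] slope along x,y [-0.292 -0.372]
n 288 mean [0.5576 0.0152 0.0624] slope along x,y [ 0.15  -0.181]
```

The slope is −0.223, which is tan 0.22, so the rocker is fully over. Next is the key.

```bash
python3 -m handwheel '[{"gripper":1,"tx":0,"ty":-3.4,"tz":-1.9,"wx":0,"wy":0,"wz":0},{"gripper":1,"tx":0,"ty":-6.8,"tz":-3.7,"wx":0,"wy":0,"wz":0},{"gripper":1,"tx":0,"ty":-10.2,"tz":-5.6,"wx":0,"wy":0,"wz":0},{"gripper":1,"tx":0,"ty":-13.6,"tz":-7.5,"wx":0,"wy":0,"wz":0},{"gripper":1,"tx":0,"ty":-17,"tz":-9.4,"wx":0,"wy":0,"wz":0}]'
python3 -m handwheel '[{"gripper":1,"tx":1,"ty":-3.2,"tz":-1.8,"wx":-0.5,"wy":0,"wz":0},{"gripper":1,"tx":3,"ty":-3.2,"tz":-1.8,"wx":-0.5,"wy":0,"wz":0},{"gripper":1,"tx":3,"ty":-3.2,"tz":-1.8,"wx":-0.5,"wy":0,"wz":0},{"gripper":1,"tx":3,"ty":-3.2,"tz":-1.8,"wx":-0.5,"wy":0,"wz":0},{"gripper":1,"tx":3,"ty":-3.2,"tz":-1.8,"wx":-0.5,"wy":0,"wz":0}]'
python3 -c "
from h import *;from workcell import arm
plan(arm,'key',.067)
c=wrist(arm);cv2.imwrite('pics/k1.png',c['img'][:,:,::-1]);np.savez('k1.npz',**c)"
```

```text
time: 5.42
ee_pos: [0.5949, 0.22, 0.1699]
tcp_rot: [1.995, 0.411, -2.001]
wrist_force: [-0.0, -0.1, -0.1]
finger_gap: 0.0003
time: 5.83
ee_pos: [0.5996, 0.2539, 0.1415]
tcp_rot: [1.992, 0.418, -1.994]
wrist_force: [-0.5, -0.2, -0.1]
finger_gap: 0.0005
key t 5.83 tool [0.5996 0.2539 0.1415] xaxis [-0.001 -0.001 -1.   ] yaxis [ 0.402 -0.915  0.   ] shift cm [ 4.95 -0.08 -0.16] turn [-0.1  0.1 -0. ] F [-0.5 -0.2 -0.1] gap 0.0005 q [ 0.33  0.64  1.46 -0.    1.05  1.49]
```

View pics/k1.png

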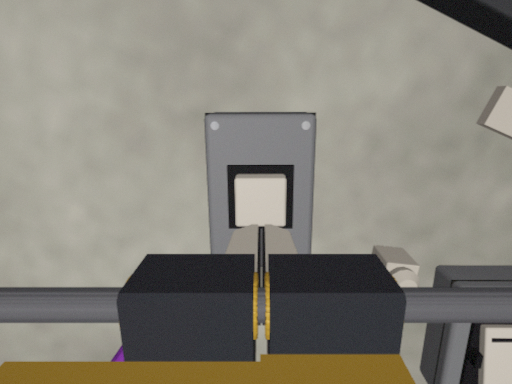

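The key top spans (235–286, 175–227) and is laterally centred on the fingers at 262. I'll descend, going onto the key in steps and including a check of its far edge.

```bash
python3 -c "
from h import *
c=dict(np.load('k1.npz'));p=ray(c,261,175,.063);a=np.radians(23.8);print('centre from far edge',p[:2]-.018*np.array([np.cos(a),np.sin(a)]))"
python3 -m handwheel '[{"gripper":1,"tx":2,"ty":-0.1,"tz":-0.1,"wx":0,"wy":0,"wz":0},{"gripper":1,"tx":4,"ty":-0.1,"tz":-0.1,"wx":0,"wy":0,"wz":0},{"gripper":1,"tx":4.8,"ty":-0.1,"tz":-0.1,"wx":0,"wy":0,"wz":0},{"gripper":1,"tx":4.8,"ty":-0.1,"tz":-0.1,"wx":0,"wy":0,"wz":0},{"gripper":1,"tx":4.8,"ty":-0.1,"tz":-0.1,"wx":0,"wy":0,"wz":0}]'
```

```text
centre from far edge [0.60450559 0.25628577]
time: 6.3
ee_pos: [0.6005, 0.2558, 0.0945]
tcp_rot: [1.994, 0.419, -1.993]
wrist_force: [1.2, 0.1, 0.2]
finger_gap: 0.0005
```

```bash
python3 -m handwheel '[{"gripper":1,"tx":0.3,"ty":0,"tz":-0.15,"wx":0,"wy":0,"wz":0},{"gripper":1,"tx":0.5,"ty":0,"tz":-0.15,"wx":0,"wy":0,"wz":0},{"gripper":1,"tx":0.7,"ty":0,"tz":-0.15,"wx":0,"wy":0,"wz":0},{"gripper":1,"tx":0.9,"ty":0,"tz":-0.15,"wx":0,"wy":0,"wz":0},{"gripper":1,"tx":1.0,"ty":0,"tz":-0.15,"wx":0,"wy":0,"wz":0}]'
python3 -m handwheel '[{"gripper":1,"tx":0.1,"ty":0,"tz":0,"wx":0,"wy":0,"wz":0},{"gripper":1,"tx":0.2,"ty":0,"tz":0,"wx":0,"wy":0,"wz":0},{"gripper":1,"tx":0.3,"ty":0,"tz":0,"wx":0,"wy":0,"wz":0},{"gripper":1,"tx":0.3,"ty":0,"tz":0,"wx":0,"wy":0,"wz":0}]'
for i in 1 2; do python3 -m handwheel '[{"gripper":1,"tx":0.1,"ty":0,"tz":0,"wx":0,"wy":0,"wz":0},{"gripper":1,"tx":0.1,"ty":0,"tz":0,"wx":0,"wy":0,"wz":0},{"gripper":1,"tx":0.1,"ty":0,"tz":0,"wx":0,"wy":0,"wz":0}]';done
```

```text
time: 6.72
ee_pos: [0.6019, 0.2569, 0.0841]
tcp_rot: [1.994, 0.42, -1.991]
wrist_force: [0.6, -0.3, 4.3]
finger_gap: 0.0008
time: 7.05
ee_pos: [0.6018, 0.2569, 0.0807]
tcp_rot: [1.994, 0.42, -1.992]
wrist_force: [2.6, 0.7, 2.8]
finger_gap: 0.0004
time: 7.3
ee_pos: [0.6018, 0.2569, 0.0802]
tcp_rot: [1.994, 0.42, -1.992]
wrist_force: [0.2, -0.1, 7.7]
finger_gap: 0.0005
time: 7.55
ee_pos: [0.6019, 0.2569, 0.0802]
tcp_rot: [1.994, 0.42, -1.991]
wrist_force: [-2.5, -2.2, 16.4]
finger_gap: 0.0005
```

The key bottomed out with the tip at 55.2 mm and the force rising without further travel. I'll retreat and check its height.

```bash
python3 -m handwheel '[{"gripper":1,"tx":-1,"ty":0,"tz":0,"wx":0,"wy":0,"wz":0},{"gripper":1,"tx":-4,"ty":0,"tz":0,"wx":0,"wy":0,"wz":0},{"gripper":1,"tx":-7,"ty":0,"tz":0,"wx":0,"wy":0,"wz":0},{"gripper":1,"tx":-10,"ty":0,"tz":0,"wx":0,"wy":0,"wz":0},{"gripper":1,"tx":-10,"ty":0,"tz":0,"wx":0,"wy":0,"wz":0}]'
python3 -c "
from h import *;from workcell import arm
plan(arm,'big',.12)
c=wrist(arm);tilt(c,(225,165,300,224),np.radians(23.8))
c=dict(np.load('k1.npz'));tilt(c,(225,165,300,224),np.radians(23.8))"
```

```text
time: 7.97
ee_pos: [0.6032, 0.2576, 0.1845]
tcp_rot: [2.0, 0.421, -1.986]
wrist_force: [-0.3, -0.4, 1.3]
finger_gap: 0.0006
big t 7.97 tool [0.6032 0.2576 0.1845] xaxis [ 0.007  0.003 -1.   ] yaxis [ 0.403 -0.915  0.   ] shift cm [ 3.8  43.67 24.  ] turn [28.8 -0.4  0.1] F [-0.3 -0.4  1.3] gap 0.0006 q [0.33 0.6  1.42 0.   1.12 1.49]
n 1480 mean [0.6032 0.2569 0.0556] slope along x,y [-0.001 -0.001]
n 2146 mean [0.6036 0.2569 0.0626] slope along x,y [ 0.    -0.001]
```

Key is down: 62.6 → 55.6 mm and flat. Now to the large button.

```bash
python3 -m handwheel '[{"gripper":1,"tx":0,"ty":3.4,"tz":1.9,"wx":5,"wy":0,"wz":0},{"gripper":1,"tx":0,"ty":6.8,"tz":3.7,"wx":11,"wy":0,"wz":0},{"gripper":1,"tx":0,"ty":10.2,"tz":5.6,"wx":17,"wy":0,"wz":0},{"gripper":1,"tx":0,"ty":13.6,"tz":7.5,"wx":23,"wy":0,"wz":0},{"gripper":1,"tx":0,"ty":17,"tz":9.3,"wx":28.8,"wy":0,"wz":0}]'
python3 -c "
from h import *;from workcell import arm
plan(arm,'big',.12)"
```

```text
time: 8.43
ee_pos: [0.5834, 0.0621, 0.1772]
tcp_rot: [-2.171, 0.101, 2.177]
wrist_force: [0.4, -0.2, 0.3]
finger_gap: 0.0008
big t 8.43 tool [0.5834 0.0621 0.1772] xaxis [-0.003 -0.    -1.   ] yaxis [-0.092 -0.996  0.   ] shift cm [ 3.23 30.17 -0.45] turn [-0.3  0.2 -0. ] F [ 0.4 -0.2  0.3] gap 0.0008 q [0.03 0.49 1.62 0.   1.04 1.69]
```

```bash
python3 -m handwheel '[{"gripper":1,"tx":0,"ty":3.9,"tz":0,"wx":0,"wy":0,"wz":0},{"gripper":1,"tx":0,"ty":7.8,"tz":-0.1,"wx":0,"wy":0,"wz":0},{"gripper":1,"tx":0,"ty":11.7,"tz":-0.2,"wx":0,"wy":0,"wz":0},{"gripper":1,"tx":0,"ty":15.6,"tz":-0.3,"wx":0,"wy":0,"wz":0},{"gripper":1,"tx":0,"ty":19.5,"tz":-0.4,"wx":0,"wy":0,"wz":0}]'
python3 -m handwheel '[{"gripper":1,"tx":0,"ty":3.8,"tz":0,"wx":0,"wy":0,"wz":0},{"gripper":1,"tx":0,"ty":7.5,"tz":0,"wx":0,"wy":0,"wz":0},{"gripper":1,"tx":0,"ty":10.7,"tz":0,"wx":0,"wy":0,"wz":0},{"gripper":1,"tx":2,"ty":10.7,"tz":0,"wx":0,"wy":0,"wz":0},{"gripper":1,"tx":2,"ty":10.7,"tz":0,"wx":0,"wy":0,"wz":0}]'
python3 -c "
from h import *;from workcell import arm
arm.camera('top');arm.camera('top')
plan(arm,'big',.07)
c=wrist(arm);cv2.imwrite('pics/b1.png',c['img'][:,:,::-1]);np.savez('b1.npz',**c)"
```

```text
time: 8.85
ee_pos: [0.5706, -0.1324, 0.1772]
tcp_rot: [-2.173, 0.094, 2.179]
wrist_force: [-0.1, 0.3, -0.9]
finger_gap: 0.0005
time: 9.27
ee_pos: [0.5602, -0.238, 0.1545]
tcp_rot: [-2.167, 0.095, 2.18]
wrist_force: [-0.4, 0.9, -0.9]
finger_gap: 0.0004
big t 9.37 tool [ 0.5617 -0.2366  0.1572] xaxis [-0.003  0.002 -1.   ] yaxis [-0.087 -0.996 -0.002] shift cm [6.22 0.23 0.13] turn [-0.   0.2  0.1] F [ 0.3 -0.1  0.7] gap 0.0006 q [-0.48  0.55  1.57  0.    1.03  1.18]
```

View pics/b1.png

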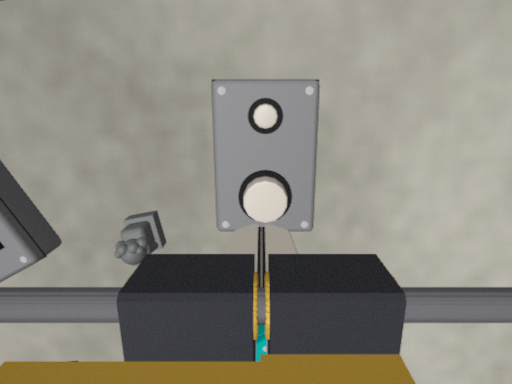

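The large button is at (265,200) and the small one at (265,116), well forward of the fingertips at (262,228). I'll check the centre from this view and descend to above the button.

```bash
python3 -c "
from h import *
c=dict(np.load('b1.npz'));print(ray(c,265,200,.063),ray(c,265,116,.055))"
python3 -m handwheel '[{"gripper":1,"tx":2,"ty":0.2,"tz":0.1,"wx":0,"wy":0,"wz":0},{"gripper":1,"tx":4,"ty":0.2,"tz":0.1,"wx":0,"wy":0,"wz":0},{"gripper":1,"tx":5.8,"ty":0.2,"tz":0.1,"wx":0,"wy":0,"wz":0},{"gripper":1,"tx":5.8,"ty":0.2,"tz":0.1,"wx":0,"wy":0,"wz":0},{"gripper":1,"tx":5.8,"ty":0.2,"tz":0.1,"wx":0,"wy":0,"wz":0}]'
python3 -c "
from h import *;from workcell import arm
plan(arm,'big',.057)"
```

```text
[ 0.56205582 -0.23928047  0.063     ] [ 0.62240442 -0.24456888  0.055     ]
time: 9.83
ee_pos: [0.5615, -0.2384, 0.1009]
tcp_rot: [-2.176, 0.093, 2.178]
wrist_force: [-0.0, -0.1, 1.1]
finger_gap: 0.0007
big t 9.83 tool [ 0.5615 -0.2384  0.1009] xaxis [-0.001  0.001 -1.   ] yaxis [-0.086 -0.996 -0.   ] shift cm [1.89 0.04 0.15] turn [0.1 0.1 0. ] F [-0.  -0.1  1.1] gap 0.0007 q [-0.48  0.63  1.6   0.    0.92  1.18]
```

The tip is centred within 1 mm, at 76 mm height. Pressing now.

```bash
python3 -m handwheel '[{"gripper":1,"tx":0.5,"ty":0,"tz":0,"wx":0,"wy":0,"wz":0},{"gripper":1,"tx":1.0,"ty":0,"tz":0,"wx":0,"wy":0,"wz":0},{"gripper":1,"tx":1.3,"ty":0,"tz":0,"wx":0,"wy":0,"wz":0},{"gripper":1,"tx":1.5,"ty":0,"tz":0,"wx":0,"wy":0,"wz":0},{"gripper":1,"tx":1.7,"ty":0,"tz":0,"wx":0,"wy":0,"wz":0}]'
for i in 1 2 3; do python3 -m handwheel '[{"gripper":1,"tx":0.15,"ty":0,"tz":0,"wx":0,"wy":0,"wz":0},{"gripper":1,"tx":0.15,"ty":0,"tz":0,"wx":0,"wy":0,"wz":0},{"gripper":1,"tx":0.15,"ty":0,"tz":0,"wx":0,"wy":0,"wz":0}]';done
```

```text
time: 10.25
ee_pos: [0.5617, -0.2393, 0.084]
tcp_rot: [-2.178, 0.095, 2.176]
wrist_force: [0.1, 1.9, 4.0]
finger_gap: 0.0004
time: 10.5
ee_pos: [0.5617, -0.2394, 0.0825]
tcp_rot: [-2.177, 0.095, 2.176]
wrist_force: [0.8, 1.6, 4.4]
finger_gap: 0.0005
time: 10.75
ee_pos: [0.5618, -0.2393, 0.0821]
tcp_rot: [-2.178, 0.095, 2.176]
wrist_force: [-3.1, 4.6, 16.7]
finger_gap: 0.0004
time: 11.0
ee_pos: [0.5619, -0.2394, 0.0819]
tcp_rot: [-2.178, 0.096, 2.176]
wrist_force: [-8.8, 6.5, 29.8]
finger_gap: 0.0004
```

The button is fully in: tip at 57 mm, 30 N. I'll release straight up, move the arm clear and check everything.

```bash
python3 -m handwheel '[{"gripper":1,"tx":-1,"ty":0,"tz":0,"wx":0,"wy":0,"wz":0},{"gripper":1,"tx":-4,"ty":0,"tz":0,"wx":0,"wy":0,"wz":0},{"gripper":1,"tx":-8,"ty":0,"tz":0,"wx":0,"wy":0,"wz":0},{"gripper":1,"tx":-12,"ty":0,"tz":0,"wx":0,"wy":0,"wz":0},{"gripper":1,"tx":-14,"ty":0,"tz":0,"wx":0,"wy":0,"wz":0}]'
python3 -m handwheel '[{"gripper":1,"tx":0,"ty":3.5,"tz":2,"wx":0,"wy":0,"wz":0},{"gripper":1,"tx":0,"ty":7,"tz":4,"wx":0,"wy":0,"wz":0},{"gripper":1,"tx":0,"ty":10.5,"tz":6,"wx":0,"wy":0,"wz":0},{"gripper":1,"tx":0,"ty":14,"tz":8,"wx":0,"wy":0,"wz":0},{"gripper":1,"tx":0,"ty":17,"tz":10,"wx":0,"wy":0,"wz":0}]'
python3 -c "
from h import *;from workcell import arm
c=arm.camera('top');s=arm.camera('side')
t0=dict(np.load('top0.npz'));s0=dict(np.load('side0.npz'))
for n,x in(('before',t0),('now',c)):
  print(n)
  for k,r,a in(('rock',(240,155,278,200),23.3),('key',(138,138,168,170),23.8),('big',(360,165,390,190),-5),('small',(365,143,388,160),-5),('seal',(205,158,222,176),0)):
    im=x['img'].astype(int);m=np.zeros(im.shape[:2],bool);u0,v0,u1,v1=r;m[v0:v1,u0:u1]=im[v0:v1,u0:u1].min(2)>165;P=pts(x,m);print(k,len(P),np.median(P,0).round(4))
cv2.imwrite('pics/end.png',np.hstack([cv2.resize(c['img'],(400,300)),cv2.resize(s['img'],(400,300))])[:,:,::-1])
d=[cv2.absdiff(np.ascontiguousarray(a['img']),np.ascontiguousarray(b['img'])) for a,b in((c,t0),(s,s0))]
cv2.imwrite('pics/diff.png',np.vstack([np.hstack([cv2.resize(a['img'],(400,300)) for a in(c,s)]),np.hstack([cv2.resize(x,(400,300))*2 for x in d])])[:,:,::-1])
print(arm.observe()['wrist_force'].round(1))"
```

```text
time: 11.42
ee_pos: [0.5623, -0.24, 0.2237]
tcp_rot: [-2.182, 0.098, 2.173]
wrist_force: [-0.5, 0.4, 0.4]
finger_gap: 0.0002
time: 11.83
ee_pos: [0.4453, -0.4018, 0.219]
tcp_rot: [-2.176, 0.096, 2.177]
wrist_force: [0.6, -0.4, -0.8]
finger_gap: 0.0004
before
rock 340 [0.5532 0.0159 0.0608]
key 213 [0.6012 0.2551 0.0614]
big 125 [ 0.56  -0.239  0.062]
small 22 [ 0.6217 -0.2432  0.0533]
seal 25 [0.5798 0.1196 0.0492]
now
rock 401 [0.5551 0.0163 0.0616]
key 208 [0.6011 0.2553 0.0543]
big 127 [ 0.5601 -0.2389  0.0618]
small 22 [ 0.6215 -0.2437  0.0535]
seal 25 [0.5798 0.1196 0.0497]
[-0.1  1.  -0.4]
```

View pics/diff.png

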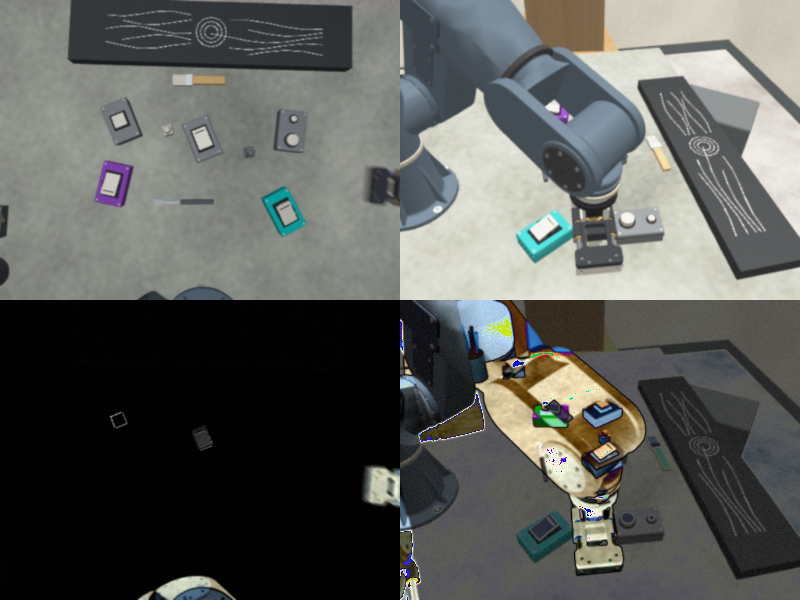

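Against the start image, the top view has changed only at the rocker (about (202,438)), the key (about (119,420)) and the arm. No box or other object has moved, and the large button is back out. I'll settle the arm and hand in.

```bash
python3 -m handwheel '[{"gripper":1,"tx":0,"ty":0,"tz":0,"wx":0,"wy":0,"wz":0},{"gripper":1,"tx":0,"ty":0,"tz":0,"wx":0,"wy":0,"wz":0},{"gripper":1,"tx":0,"ty":0,"tz":0,"wx":0,"wy":0,"wz":0}]'; python3 -c "
from workcell import arm;print(arm.hand_in())"
```

```text
time: 12.18
ee_pos: [0.4475, -0.3991, 0.219]
tcp_rot: [-2.177, 0.094, 2.177]
wrist_force: [-0.7, 1.0, 0.7]
finger_gap: 0.0004
the job is handed in; nothing more can be done
None
```

I worked all three switches in the order asked and handed the job in at 12.2 s. The robot is clear of everything.

| Switch | Press | Check after release |
|---|---|---|
| Rocker | Bottomed out with the tip at 59 mm, 26 N | Wrist depth gave a slope of −0.223, so it is fully over |
| Square key | Bottomed out at 55 mm, 16 N | Height went from 62.6 to 55.6 mm on the wrist camera, and by 7.1 mm on the top camera, and it stayed down |
| Large button | Fully in at 57 mm, 30 N | Back at its starting height |

- **Left alone:** The small button's height did not change. The before/after top view differs only at the rocker, the key and the arm, so no box or other object moved.
- **Disagreements:** The wrist camera put the key's centre about 4 mm further out than the top view did, so I pressed about 1.5 mm further out than the top view's centre. Both key readings fall about 1 mm short of 8 mm of travel, which fits a start up to 1 mm in. The side camera's slope for the rocker was noisy and I did not use it. In the final check the arm hid part of the side view, so that check rests on the top view.

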